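Seat the guide sleeve and sight the bore with a rod

TASK

Press the steel guide sleeve in the bored timber post fully home, so that its flange sits flush on the wood. Then lift the slender sighting rod (the one with the plain straight handle, not the thick plug gauge with the disc on top) out of the wooden stand and lower it upright down through the middle of the sleeve, without the rod touching the sleeve or the post, until the dark band on the rod is level with the top of the flange. Finish while still holding the rod there in the gripper, still and centred in the bore; do not let it go, and leave everything else on the bench where it is.

Things in the scene. Friction and masses are not known exactly. Their poses are not given: they have to be found in the camera images.
- post: Fixed timber post offcut, 100 x 100 mm and 60 mm tall, standing between two low cleats on a 130 x 130 x 12 mm plywood base on the bench. Origin: centre of the base's underside; z up. The wood's top is 72 mm above the origin. A 40 mm hole runs down its centre as far as the base, whose upper face is 12 mm above the bench. It does not move when pushed.
- sleeve (a joint): How far the steel guide sleeve has been pushed down into the post, in m: 0 = flange standing 10 mm proud of the wood, 0.010 = fully home, flange flush on the wood. It starts between 0 and 0.004. It slides straight down against about 8 N of friction, stays where it is left, and meets a hard stop when home. The sleeve is a 35 mm tube with a flat round flange 64 mm across and 5 mm thick on top; the bore through both is 26 mm across and 40 mm long.
- bore_top (a point): Centre of the sleeve's bore at the level of the flange's upper face (moves down with the sleeve; 77 mm above the bench when fully home). The bore's axis is vertical.
- stand: Fixed wooden gauge stand: a 60 x 180 x 12 mm top board on two end legs over a base board; the top is 130 mm above the bench. Origin: centre of its underside; y runs along the 180 mm length, z up. Two 22 mm holes at y = +45 and -45 mm hold the sighting rod and the plug gauge, either way round. It does not move when pushed.
- rod: The sighting rod, loose, about 0.12 kg, hanging upright in one hole of the stand by its shoulder. Steel rod 10 mm in diameter reaching 110 mm below the shoulder; the shoulder is a disc 32 mm across and 6 mm thick; above it a plain straight aluminium handle 22 mm in diameter, from 6 to 58 mm above the origin (grip it there). Origin: centre of the shoulder's underside; z along the rod, up towards the handle.
- rod_tip (a point): Centre of the rod's lower end, 110 mm below the rod's origin.
- rod_band (a point): Rod axis at the middle of the 5 mm wide dark band round the rod, 45 mm above the tip and 65 mm below the rod's origin.
- plug_gauge: Bystander: plug gauge hanging in the other hole of the stand: thick 18 mm steel pin 80 mm long below a 32 mm shoulder, and a handle 20 mm across, topped by a disc 44 mm across whose upper face is 32 mm above the origin (centre of the shoulder's underside).
- pencil: Bystander: flat carpenter's pencil, 150 x 14 x 8 mm, lying; origin at the centre of its underside, x along its length.
- offcut: Bystander: wooden offcut, 120 x 45 x 20 mm; origin at the centre of its underside.
- tape_measure: Bystander: black tape measure, 70 x 35 x 65 mm; origin at the centre of its underside.
- glue_bottle: Bystander: white glue bottle, 56 mm across, 160 mm tall; origin at the centre of its underside.
- try_square: Bystander: try square lying flat, 110 mm wooden stock and 150 mm steel blade; origin under the middle of the stock.
- hammer: Bystander: hammer, 260 mm long, lying; origin under its middle.

How it is judged:
By the outcome, as a careful person would: the job done as asked, in the order asked, and still so for the second after the job is handed in, while the arm keeps its last pose, push and grip.
It also fails if it takes over 67 s, if anything falls off the work surface, if the arm or the gripper's body presses on something with over 40 N, if the wrist force passes 120 N, or if a joint passes its speed limit or range.

ROBOT

A 7-joint arm with a two-finger parallel gripper is mounted at the origin on the work surface. World frame = base frame: x ahead of the robot, y to its left, z up, the work surface at z = 0. Lengths are in m, angles in rad, forces in N, time in s.
With the tool pointing down it reaches from about 0.425 to 0.925 m from the base axis. Payload 6.8 kg.
Tool frame: the origin (TCP) lies midway between the tips of the shut fingers; the grasp point (between the pads) lies 19 mm behind it; z points along the fingers, y is the line along which they close (so a half turn about z gives the same grasp; the last joint's range is limited). The gripper opens to 85 mm and grips with 20 to 120 N. Pads are 22 mm wide; open, the fingers measure 114 mm over their backs; the gripper's body (76 mm by 85 mm) begins 54 mm behind the grasp point. The pads swing forward as they close: fully open they stand 13 mm farther back than shut.
Start: joints at [-1.291, 0.477, 0.022, 1.555, -0.011, 1.109, -0.083], TCP at [0.255, 0.625, 0.231] pointing down, gripper open.
Joint ranges: [-2.96, 2.96], [-0.34, 2.1], [-1.41, 1.46], [0.24, 2.44], [-1.37, 4.51], [0.17, 1.92], [-2.96, 2.96]. Speed limits (rad/s): [2.39, 2.39, 3.14, 3.14, 3.14, 3.14, 3.14].

INTERFACE

Orientations are given as a rotation vector (axis times angle).
In Python, from bench import r gives the robot as it stands. The module is installed in compiled form; this text tells all that it offers.
- The arm moves only by the tool apply_moves, never from a script. Its argument "rows" is a list of rows, each a list of 6 numbers: the shift along the tool's x, y, z scaled (see below), then the turn, a rotation vector about the tool's x, y, z scaled (see below). A call has 1 to 5 rows; each row is the pose to reach, as a shift and turn from the pose commanded when the call began, along the tool's axes at that moment; what a row does not reach only later rows make up. The controller multiplies each number of a shift by 0.25 m and each number of a turn by 90 degrees. A row lasts 1/8 s, in which the tool goes at most 62.5 mm and 10.7 degrees, less where a joint would pass 70% of its speed; a pose out of reach is approached as far as the arm can. A call with a number of a shift or a turn outside -1 to 1 is refused whole. A call with a gripper value outside its range is refused whole. "claw" is the opening, from 0 (shut) to 1 (fully open), set as the call begins (left out, the last holds). The fingers move at their own pace and stop on an object; "newtons" is the grip in N (left out, the last holds). Time passes only in rows, so rows that repeat a pose let the fingers close. It gives the time, the measured TCP pose, the force, the opening and the grip force at its end, in the units of the state.
- r.get_obs(): the state, without advancing time (a new reading comes with each control period).
- r.grab_frame(name): name is "scene" or "top" or "wrist"; returns a dict with "pixels" (384x512x3 uint8, red, green, blue), "intrinsics" (3x3 intrinsics, pixels), "dist" ([k1, k2, p1, p2, k3] as OpenCV has them; the pictures are not rectified), "eye" and "attitude" of the camera in the world. Camera axes: x right, y up, looking along -z (the intrinsics and any distortion apply to the point x, -y, -z); pixel columns grow to the right and rows downward; lengths in m; the calibration is good to about 2 mm. A picture is of the moment at which its call begins. There is no depth.
- r.hand_in(): hands the job in; it is judged then, once.
Trained networks look in a picture, given as the dict that the camera call returned (one of the last four; its "shot" number tells which), for a name from the list of things; names that differ only in an ending like _2 or _b are one class to them, and where a whole thing is asked for, a point or a joint stands for the part that bears it (a point fixed in the world has none). Each returns a list of dicts, best first, with "conf" (0 to 1); they miss things now and then, are a little off and sometimes report something else, mostly with a low value. They report only what shows in the picture. A call takes as long as a camera call.
- r.search_frame(picture, thing): "rect" ([left, top, width, height] in pixels, round what is visible of it).
- r.outline_of(picture, thing): "pixels" (384x512 bool, what is visible of it) and "rect" ([left, top, width, height] in pixels, round what is visible of it).
- r.landmark_of(picture, thing): "point" ([column, row] in pixels: a listed point, or the origin of a listed thing).
The state is a dict: "clock": time; "joints": joint angles; "qvel": joint speeds; "tau": joint torques, N m; "tcp_pos": TCP position; "orientation": TCP orientation; "contact_force": force on the tool from outside, world axes, zero at the start; "moment": the same for the moment, N m; "grip_width": finger opening in m; "gripper_force": force on a finger pad.
Only numpy, scipy, OpenCV 4.12 (cv2) and the standard library are available. Lean on these libraries where they do the work, as an engineer would, in place of code of your own. Each camera call takes 0.05 s, during which the arm holds its last target. There are 200 camera calls.

## Working session

There is one attempt and no reset: what is moved stays moved. The work goes in short steps, Python scripts to look and compute and a tool call to move; the robot and the scene stay as the last step left them, time stands still between calls to the robot, and variables do not carry over. Pictures are saved under pics/ and viewed, at most 10 in all, crops included, and the job is handed in when it is done.

Besides the shell and the picture viewer there is one more tool, called after "Request:" by a JSON object that holds its "name" and its "arguments". apply_moves: Moves the arm, as the interface text tells. Its arguments: {"type":"object","properties":{"rows":{"type":"array","items":{"type":"array","items":{"type":"number"}}},"claw":{"type":"number"},"newtons":{"type":"number"}},"required":["rows"]}

```bash
mkdir -p pics; cat > h.py <<'E'
import numpy as np,cv2
from scipy.spatial.transform import Rotation as R
from bench import r
def rotm(a):
    a=np.asarray(a,float)
    if a.shape==(3,3): return a
    return R.from_rotvec(a).as_matrix() if a.size==3 else R.from_quat(a).as_matrix()
def ray(f,p):
    n=cv2.undistortPoints(np.array([[p]],float),np.array(f["intrinsics"]),np.array(f["dist"]))[0,0]
    d=rotm(f["attitude"])@np.array([n[0],-n[1],-1.]); return np.array(f["eye"]),d/np.linalg.norm(d)
def tri(rs):
    A=sum(np.eye(3)-np.outer(d,d) for e,d in rs); b=sum((np.eye(3)-np.outer(d,d))@e for e,d in rs)
    x=np.linalg.solve(A,b); return x,[np.linalg.norm(np.cross(x-e,d)) for e,d in rs]
def atz(f,p,z):
    e,d=ray(f,p); return e+d*(z-e[2])/d[2]
def proj(f,X):
    c=rotm(f["attitude"]).T@(np.asarray(X,float)-np.array(f["eye"])); c=np.array([c[0],-c[1],-c[2]])
    return cv2.projectPoints(c[None],np.zeros(3),np.zeros(3),np.array(f["intrinsics"]),np.array(f["dist"]))[0].ravel()
def save(f,n): cv2.imwrite("pics/"+n,np.array(f["pixels"])[:,:,::-1])
def moves(P,rv=None):
    "shift in tool axes units to reach world P"
    o=r.get_obs(); M=rotm(o["orientation"]); s=M.T@(np.array(P)-o["tcp_pos"])/0.25
    t=None if rv is None else (R.from_matrix(M.T@rotm(rv))).as_rotvec()/(np.pi/2)
    return s.round(4),t if t is None else t.round(4)
E
python3 - <<'E'
from h import *
o=r.get_obs(); print({k:np.round(v,4) for k,v in o.items()}); print(rotm(o["orientation"]).round(3))
F={n:r.grab_frame(n) for n in("scene","top","wrist")}
print(F["top"]["attitude"])
for n,f in F.items():
    print(n,np.round(f["eye"],3),f["intrinsics"][0][0])
    for t in("post","sleeve","bore_top","stand","rod","rod_tip","rod_band","plug_gauge","glue_bottle","tape_measure"):
        l=r.landmark_of(f,t); s=r.search_frame(f,t)
        print(t,[(np.round(x["point"],1).tolist(),round(x["conf"],2)) for x in l[:2]],[(np.round(x["rect"]).tolist(),round(x["conf"],2)) for x in s[:1]])
im=np.hstack([F["scene"]["pixels"],F["top"]["pixels"]])[:,:,::-1]
cv2.imwrite("pics/a.png",cv2.resize(im,(800,300),interpolation=cv2.INTER_AREA)); save(F["scene"],"s.png");save(F["top"],"t.png")
E
```

```text
{'clock': np.float64(0.0), 'joints': array([-1.2911,  0.4778,  0.0223,  1.5565, -0.0115,  1.1093, -0.0831]), 'qvel': array([ 0.0002,  0.0022,  0.0004, -0.0015, -0.0011, -0.0009, -0.0006]), 'tau': array([ 2.00000e-04, -5.96465e+01,  1.60800e+00, -2.81176e+01,
        1.25000e-02,  9.60000e-03, -0.00000e+00]), 'tcp_pos': array([0.255 , 0.6243, 0.2303]), 'orientation': array([-6.0530e-01, -3.0825e+00,  3.0000e-03]), 'contact_force': array([0.1846, 0.4772, 0.1844]), 'moment': array([-0.0585, -0.0282,  0.0036]), 'gripper_force': np.float64(0.0), 'grip_width': np.float64(0.0854)}
[[-0.926  0.378 -0.001]
 [ 0.378  0.926 -0.002]
 [-0.    -0.002 -1.   ]]
[ 0.02365974 -0.07989963 -1.57384634]
scene [1.035 0.425 0.76 ] 382.40226130737807
post [([335.1, 267.5], 0.92)] [([298.0, 226.0, 74.0, 75.0], 0.94)]Traceback (most recent call last):
  File "<stdin>", line 8, in <module>
ValueError: it knows: bore_top, glue_bottle, hammer, offcut, pencil, plug_gauge, post, rod, rod_band, rod_tip, stand, tape_measure, try_square
```

```bash
python3 - <<'E'
from h import *
F={n:r.grab_frame(n) for n in("scene","top","wrist")}
for n,f in F.items():
    print(n,np.round(f["eye"],3),f["intrinsics"][0][0],np.round(f["attitude"],3))
L={}
for t in("post","bore_top","stand","rod","rod_tip","rod_band","plug_gauge","glue_bottle","tape_measure","offcut","hammer"):
    rs=[]
    for n,f in F.items():
        l=r.landmark_of(f,t)
        if l and l[0]["conf"]>.4:
            print(t,n,np.round(l[0]["point"],1),round(l[0]["conf"],2))
            rs.append(ray(f,l[0]["point"]))
    if len(rs)>1: x,e=tri(rs); print("  ",t,x.round(4),np.round(e,4))
save(F["scene"],"s.png");save(F["top"],"t.png")
E
```

```text
scene [1.035 0.425 0.76 ] 382.40226130737807 [0.39  0.862 2.122]
top [0.485 0.038 1.04 ] 417.59152668797594 [ 0.024 -0.08  -1.574]
wrist [0.192 0.651 0.373] 285.45680623659024 [-0.24  -0.16   1.175]
post scene [333.9 267.8] 0.89
post top [154.  188.7] 0.96
   post [ 0.5602  0.2471 -0.0021] [0.0009 0.0009]
bore_top scene [335.5 245.8] 0.73
bore_top top [351.5 210. ] 0.49
   bore_top [0.5045 0.002  0.0589] [0.2249 0.2249]
stand scene [220.6 176.5] 0.72
stand top [319.8 218. ] 0.84
   stand [ 0.4883 -0.1739 -0.0219] [0.0036 0.0036]
rod scene [234.4 141. ] 0.53
rod top [313.1 221.5] 0.58
   rod [ 0.4773 -0.1251  0.1292] [0.0016 0.0016]
rod_tip scene [235.9 172.7] 0.87
rod_band scene [233.2 156. ] 0.77
rod_band top [321.4 215.4] 0.44
   rod_band [ 0.4837 -0.1445  0.0738] [0.014 0.014]
plug_gauge scene [200.6 134.2] 0.81
plug_gauge top [351.5 209.9] 0.65
   plug_gauge [ 0.5053 -0.2158  0.1234] [0.003 0.003]
glue_bottle scene [149.3 238.1] 0.83
glue_bottle top [307.8 105. ] 0.77
   glue_bottle [ 0.7738 -0.1416  0.0051] [0.0025 0.0025]
tape_measure scene [338.6 191.9] 0.68
tape_measure top [198.8 276. ] 0.55
   tape_measure [ 0.3462  0.1331 -0.0006] [0.0017 0.0017]
offcut scene [199.5 269.6] 0.71
offcut top [243.9 109.7] 0.62
   offcut [0.7602 0.0199 0.009 ] [0.0032 0.0032]
hammer scene [249.7 142.7] 0.84
hammer top [333.3 274.5] 0.59
   hammer [ 0.3436 -0.1942  0.0033] [0.0042 0.0042]
```

View pics/s.png

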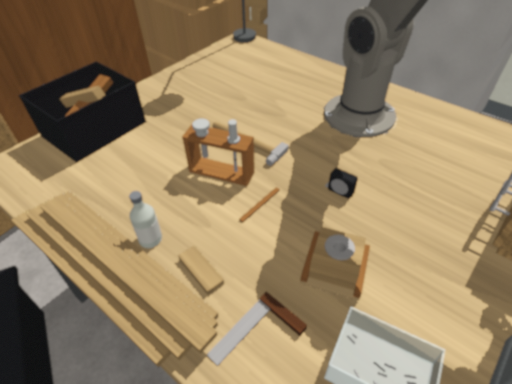

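View pics/t.png

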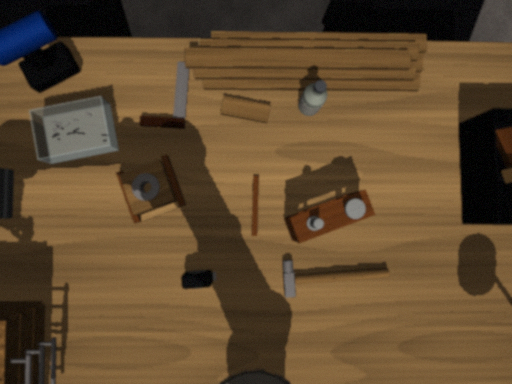

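The scene picture shows the post with the sleeve at about (340,247), the rod at (233,140) in the right hole of the stand, and the plug gauge at (201,130). The top picture puts them at (146,186), (315,222) and (355,209). I'm moving towards the post for a closer look.

Request:
{"name": "apply_moves", "arguments": {"rows": [[-0.2, -0.11, 0, 0, 0, 0], [-0.4, -0.22, 0, 0, 0, 0], [-0.6, -0.33, 0, 0, 0, 0], [-0.8, -0.44, 0, 0, 0, 0], [-0.8, -0.44, 0, 0, 0, 0]], "claw": 0.35}}

```text
clock: 2.68
tcp_pos: [0.4034, 0.4423, 0.2317]
orientation: [0.619, 3.077, -0.002]
contact_force: [-0.4, 0.2, -0.1]
grip_width: 0.0301
gripper_force: 0.0
```

```bash
cat > look.py <<'E'
from h import *
import sys
def look(things,cams=("wrist",),conf=.4):
    out={}
    for n in cams:
        f=r.grab_frame(n)
        for t in things:
            l=r.landmark_of(f,t)
            if l and l[0]["conf"]>conf: out[t,n]=(l[0]["point"],l[0]["conf"],ray(f,l[0]["point"]))
        save(f,n+".png")
    return out,f
E
python3 - <<'E'
from look import *
import pickle
o,f=look(["post","bore_top"]); f=r.grab_frame("wrist")
for k,v in o.items(): print(k,np.round(v[0],1),v[1])
print(proj(f,[.56,.247,.08]),rotm(f["attitude"]).round(2).tolist(),r.get_obs()["tcp_pos"],f["eye"])
pickle.dump([f,o],open("w1.pkl","wb"));save(f,"w1.png"); print(r.get_obs()["grip_width"], moves([.56,.247,.26]))
E
```

```text
('bore_top', 'wrist') [169.5 343.3] 0.61
[162.05438607 347.69764396] [[0.38, -0.89, -0.25], [0.93, 0.36, 0.1], [-0.0, -0.27, 0.96]] [0.39768105 0.44872346 0.23132923] [0.33528161 0.47423406 0.37375414]
0.029946862236097656 (array([-0.9051, -0.5033, -0.1156]), None)
```

View pics/w1.png

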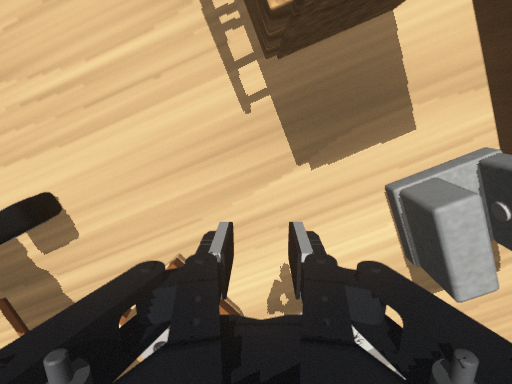

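The wrist view shows the fingers at the bottom centre (215–305, 260), so the camera looks to the tool's +x side. The post is mostly hidden behind the gripper, so I'll move past it to put the sleeve under the camera.

Request:
{"name": "apply_moves", "arguments": {"rows": [[-0.2, -0.1, -0.05, 0, 0, 0], [-0.4, -0.2, -0.08, 0, 0, 0], [-0.6, -0.3, -0.08, 0, 0, 0], [-0.8, -0.36, -0.08, 0, 0, 0], [-0.9, -0.36, -0.08, 0, 0, 0]]}}

```text
clock: 3.5
tcp_pos: [0.5748, 0.2773, 0.2514]
orientation: [0.608, 3.081, -0.001]
contact_force: [1.0, 0.8, -0.4]
grip_width: 0.0299
gripper_force: 0.0
```

Request:
{"name": "apply_moves", "arguments": {"rows": [[-0.2, 0, 0, 0, 0, 0], [-0.2, 0, 0, 0, 0, 0], [-0.2, 0, 0, 0, 0, 0], [-0.2, 0, 0, 0, 0, 0]]}}

```text
clock: 4.0
tcp_pos: [0.618, 0.2621, 0.2512]
orientation: [-0.6, -3.083, -0.001]
contact_force: [-0.5, -0.2, -0.3]
grip_width: 0.0299
gripper_force: 0.0
```

```bash
cat > v.py <<'E'
from look import *
import pickle,sys
f=r.grab_frame("wrist"); out={}
for t in sys.argv[2:]:
    l=r.landmark_of(f,t)
    if l: out[t]=l[0]["point"]; print(t,np.round(l[0]["point"],1),round(l[0]["conf"],2))
    m=r.outline_of(f,t)
    if m: print("  rect",np.round(m[0]["rect"]),round(m[0]["conf"],2))
pickle.dump([f,out],open(sys.argv[1]+".pkl","wb"));save(f,sys.argv[1]+".png"); print(r.get_obs()["tcp_pos"])
E
python3 v.py w2 post bore_top
```

```text
post [241.5 125. ] 0.79
  rect [168.  46. 139. 150.] 0.9
bore_top [226.9 123.2] 0.8
  rect [199.  96.  60.  63.] 0.72
[0.61893862 0.26059758 0.25151559]
```

View pics/w2.png

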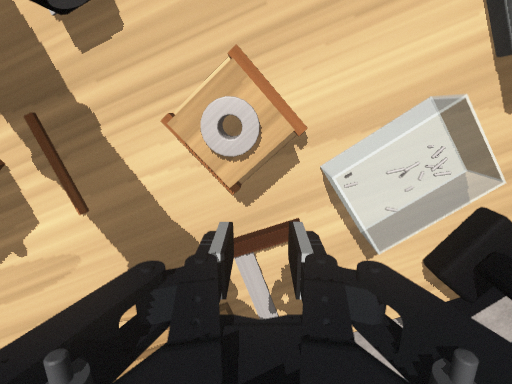

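Request:
{"name": "apply_moves", "arguments": {"rows": [[0, -0.2, 0, 0, 0, 0], [0, -0.32, 0, 0, 0, 0], [0, -0.32, 0, 0, 0, 0], [0, -0.32, 0, 0, 0, 0]]}}

```text
clock: 4.75
tcp_pos: [0.5892, 0.1872, 0.2516]
orientation: [0.604, 3.083, 0.002]
contact_force: [0.6, -0.0, -0.2]
grip_width: 0.0297
gripper_force: 0.0
```

```bash
python3 v.py w3 post bore_top; python3 - <<'E'
from h import *
import pickle
a=pickle.load(open("w2.pkl","rb"));b=pickle.load(open("w3.pkl","rb"))
for t in a[1]:
    if t in b[1]: print(t,tri([ray(a[0],a[1][t]),ray(b[0],b[1][t])]),atz(a[0],a[1][t],.084),atz(b[0],b[1][t],.084))
E
```

```text
post [299.4 122.5] 0.61
  rect [228.  44. 141. 150.] 0.71
bore_top [304.6 122.2] 0.57
  rect [275.  92.  59.  64.] 0.79
[0.58912862 0.18705796 0.25105427]
post (array([ 0.56526981,  0.25526182, -0.00877476]), [np.float64(0.0007644487962506265), np.float64(0.0007644487962504738)]) [0.56347921 0.26259507 0.084     ] [0.55570655 0.24575713 0.084     ]
bore_top (array([0.55624195, 0.24999315, 0.09310368]), [np.float64(0.00035414775186131563), np.float64(0.0003541477518614238)]) [0.55593751 0.24897981 0.084     ] [0.55749261 0.25097604 0.084     ]
```

The w2 picture shows the post at about (235,125) and the flange ring centred near (230,127). The gauge box and try square are clear of it. I'll refine by fitting an ellipse to the flange outline.

```bash
cat > ell.py <<'E'
from h import *
import pickle,sys
def flange(f,c,rad=45):
    im=np.array(f["pixels"]); hsv=cv2.cvtColor(im,cv2.COLOR_RGB2HSV)
    m=((hsv[:,:,1]<60)&(hsv[:,:,2]>70)).astype(np.uint8)
    k=np.zeros_like(m); cv2.circle(k,tuple(int(x) for x in c),rad,1,-1); m=cv2.morphologyEx(m*k,cv2.MORPH_OPEN,np.ones((3,3),np.uint8))
    cs,h=cv2.findContours(m,cv2.RETR_CCOMP,cv2.CHAIN_APPROX_NONE)
    i=max(range(len(cs)),key=lambda i:cv2.contourArea(cs[i])); outer=cv2.fitEllipse(cv2.convexHull(cs[i]))
    ho=[j for j in range(len(cs)) if h[0][j][3]==i]; inner=cv2.fitEllipse(cs[max(ho,key=lambda j:cv2.contourArea(cs[j]))]) if ho and max(len(cs[j]) for j in ho)>5 else None
    return outer,inner
if __name__=="__main__":
    rs=[]
    for n in sys.argv[1:]:
        f,o=pickle.load(open(n+".pkl","rb")); c,i=flange(f,o["bore_top"]); print(n,c,i); rs.append((f,c[0]))
    x,e=tri([ray(*a) for a in rs]); print("flange",x,e,[atz(*a,.084).round(4) for a in rs])
    f=rs[-1][0]; print("w/ dia 64:",[64e-3*f["intrinsics"][0][0]/1] )
E
python3 ell.py w2 w3
```

```text
w2 ((229.54696655273438, 125.97093200683594), (58.30207061767578, 60.53275680541992), 152.84002685546875) ((230.5299072265625, 124.97138977050781), (20.748790740966797, 25.237722396850586), 122.49701690673828)
w3 ((304.338134765625, 124.36053466796875), (58.195953369140625, 60.895545959472656), 31.18341064453125) ((302.311279296875, 123.5755615234375), (19.924015045166016, 23.934345245361328), 45.385562896728516)
flange [0.55968141 0.25018712 0.08211703] [np.float64(2.2634401984664723e-05), np.float64(2.2634401984506063e-05)] [array([0.5596, 0.2504, 0.084 ]), array([0.5595, 0.25  , 0.084 ])]
w/ dia 64: [np.float64(18.269235599141776)]
```

```bash
python3 - <<'E'
from h import *
print(moves([.5596,.2502,.105],[-.6045,-3.083,0]), r.get_obs()["tcp_pos"])
E
```

```text
(array([0.2045, 0.1894, 0.5843]), array([-0.    , -0.0002,  0.0005])) [0.58912862 0.18705796 0.25105427]
```

Request:
{"name": "apply_moves", "arguments": {"rows": [[0.1, 0.1, 0.1, 0, 0, 0], [0.2045, 0.189, 0.25, 0, 0, 0], [0.2045, 0.189, 0.4, 0, 0, 0], [0.2045, 0.189, 0.56, 0, 0, 0], [0.2045, 0.189, 0.58, 0, 0, 0]]}}

```text
clock: 5.62
tcp_pos: [0.5576, 0.2487, 0.1035]
orientation: [-0.603, -3.079, 0.006]
contact_force: [-0.2, -0.1, 1.0]
grip_width: 0.0298
gripper_force: 0.0
```

Request:
{"name": "apply_moves", "arguments": {"rows": [[0, 0, 0.01, 0, 0, 0], [0, 0, 0.02, 0, 0, 0], [0, 0, 0.03, 0, 0, 0], [0, 0, 0.04, 0, 0, 0], [0, 0, 0.04, 0, 0, 0]]}}

```text
clock: 6.25
tcp_pos: [0.5596, 0.2491, 0.0963]
orientation: [-0.605, -3.083, -0.0]
contact_force: [-0.2, -0.1, 0.3]
grip_width: 0.0298
gripper_force: 0.0
```

Request:
{"name": "apply_moves", "arguments": {"rows": [[0, 0.002, 0.01, 0, 0, 0], [0, 0.002, 0.02, 0, 0, 0], [0, 0.002, 0.03, 0, 0, 0], [0, 0.002, 0.035, 0, 0, 0], [0, 0.002, 0.035, 0, 0, 0]]}}

```text
clock: 6.88
tcp_pos: [0.5597, 0.2495, 0.0874]
orientation: [-0.605, -3.083, 0.0]
contact_force: [0.3, 0.8, -0.3]
grip_width: 0.0297
gripper_force: 0.0
```

Request:
{"name": "apply_moves", "arguments": {"rows": [[0, 0, 0.006, 0, 0, 0], [0, 0, 0.012, 0, 0, 0], [0, 0, 0.016, 0, 0, 0], [0, 0, 0.016, 0, 0, 0]]}}

```text
clock: 7.38
tcp_pos: [0.5598, 0.2496, 0.0837]
orientation: [-0.605, -3.083, -0.0]
contact_force: [-0.8, 0.5, 2.5]
grip_width: 0.03
gripper_force: 1.2
```

Request:
{"name": "apply_moves", "arguments": {"rows": [[0, 0, 0.004, 0, 0, 0], [0, 0, 0.008, 0, 0, 0], [0, 0, 0.008, 0, 0, 0]]}}

```text
clock: 7.75
tcp_pos: [0.5598, 0.2496, 0.082]
orientation: [-0.605, -3.083, -0.0]
contact_force: [-1.2, -0.1, 5.5]
grip_width: 0.0301
gripper_force: 2.7
```

Request:
{"name": "apply_moves", "arguments": {"rows": [[0, 0, 0.004, 0, 0, 0], [0, 0, 0.008, 0, 0, 0], [0, 0, 0.008, 0, 0, 0]]}}

```text
clock: 8.12
tcp_pos: [0.5598, 0.2496, 0.08]
orientation: [-0.605, -3.083, -0.0]
contact_force: [-1.9, -1.6, 5.8]
grip_width: 0.0303
gripper_force: 2.7
```

Request:
{"name": "apply_moves", "arguments": {"rows": [[0, 0, 0.004, 0, 0, 0], [0, 0, 0.006, 0, 0, 0], [0, 0, 0.006, 0, 0, 0]]}}

```text
clock: 8.5
tcp_pos: [0.5598, 0.2496, 0.0785]
orientation: [-0.605, -3.083, -0.0]
contact_force: [-1.8, -1.5, 5.0]
grip_width: 0.0299
gripper_force: 2.9
```

Request:
{"name": "apply_moves", "arguments": {"rows": [[0, 0, 0.004, 0, 0, 0], [0, 0, 0.006, 0, 0, 0], [0, 0, 0.006, 0, 0, 0]]}}

```text
clock: 8.88
tcp_pos: [0.5598, 0.2496, 0.0771]
orientation: [-0.605, -3.083, -0.0]
contact_force: [-1.9, -0.7, 6.1]
grip_width: 0.0297
gripper_force: 2.9
```

Request:
{"name": "apply_moves", "arguments": {"rows": [[0, 0, 0.004, 0, 0, 0], [0, 0, 0.006, 0, 0, 0], [0, 0, 0.006, 0, 0, 0]]}}

```text
clock: 9.25
tcp_pos: [0.5599, 0.2496, 0.0766]
orientation: [-0.606, -3.083, -0.001]
contact_force: [-5.0, -2.1, 14.0]
grip_width: 0.0298
gripper_force: 7.2
```

Request:
{"name": "apply_moves", "arguments": {"rows": [[0, 0, 0.004, 0, 0, 0], [0, 0, 0.006, 0, 0, 0], [0, 0, 0.006, 0, 0, 0]]}}

```text
clock: 9.62
tcp_pos: [0.5599, 0.2497, 0.0765]
orientation: [-0.606, -3.083, -0.001]
contact_force: [-10.4, -4.5, 25.9]
grip_width: 0.0299
gripper_force: 13.0
```

The sleeve stopped hard at TCP z 0.0766 under 26 N, so it is home. I'll lift off and re-measure the flange from above.

Request:
{"name": "apply_moves", "arguments": {"rows": [[0, 0, -0.03, 0, 0, 0], [0, 0, -0.15, 0, 0, 0], [0, 0, -0.35, 0, 0, 0], [-0.15, 0, -0.6, 0, 0, 0], [-0.3, 0, -0.6, 0, 0, 0]]}}

```text
clock: 10.25
tcp_pos: [0.6317, 0.2228, 0.2286]
orientation: [0.601, 3.077, 0.008]
contact_force: [0.1, -0.0, 0.1]
grip_width: 0.0302
gripper_force: 0.0
```

Request:
{"name": "apply_moves", "arguments": {"rows": [[0, -0.1, 0, 0, 0, 0], [0, -0.1, 0, 0, 0, 0], [0, -0.1, 0, 0, 0, 0]]}}

```text
clock: 10.62
tcp_pos: [0.6195, 0.199, 0.2233]
orientation: [-0.604, -3.083, -0.001]
contact_force: [-1.2, 0.7, -0.2]
grip_width: 0.0296
gripper_force: 0.0
```

```bash
python3 v.py w4 bore_top
```

```text
bore_top [286.8  99.9] 0.6
  rect [255.  61.  63.  74.] 0.95
[0.61951646 0.1994433  0.22334926]
```

Request:
{"name": "apply_moves", "arguments": {"rows": [[0, 0.2, 0, 0, 0, 0], [0, 0.2, 0, 0, 0, 0], [0, 0.2, 0, 0, 0, 0], [0, 0.2, 0, 0, 0, 0]]}}

```text
clock: 11.28
tcp_pos: [0.6387, 0.2433, 0.2236]
orientation: [0.607, 3.082, -0.001]
contact_force: [1.0, -0.5, 0.4]
grip_width: 0.0301
gripper_force: 0.0
```

```bash
python3 v.py w5 bore_top; sed -i 's/.084/.077/' ell.py; python3 ell.py w4 w5; python3 - <<'E'
from ell import *
# scene/top flange cross-check
for n in("scene","top"):
    f=r.grab_frame(n); p=proj(f,[.5598,.25,.077]); print(n,p,[x["point"] for x in r.landmark_of(f,"bore_top")][:1])
    try: c,i=flange(f,p,22); print(c,i,atz(f,c[0],.077))
    except Exception as e: print(e)
print(moves([.477+.065+.0095,-.125-.026+.023,.28]))
E
```

```text
bore_top [237.6  98.4] 0.89
  rect [204.  64.  62.  70.] 0.81
[0.63877181 0.24348442 0.22374392]
w4 ((285.7622985839844, 100.69004821777344), (64.33671569824219, 67.5693588256836), 14.098673820495605) ((284.0777282714844, 101.55785369873047), (23.647789001464844, 26.941072463989258), 22.475950241088867)
w5 ((236.31430053710938, 99.5500259399414), (64.4144058227539, 67.63618469238281), 163.96868896484375) ((237.1993408203125, 99.8050765991211), (25.027339935302734, 28.130390167236328), 146.65786743164062)
flange [0.55950385 0.2502976  0.0751376 ] [np.float64(1.002479265499376e-05), np.float64(1.0024792654874972e-05)] [array([0.5595, 0.2501, 0.077 ]), array([0.5596, 0.2504, 0.077 ])]
w/ dia 64: [np.float64(18.269235599141776)]
scene [339.57674449 248.27792091] [[334.2, 249.1]]
((338.9392395019531, 248.7113494873047), (25.012990951538086, 30.735349655151367), 108.1357650756836) None [0.56162568 0.24952887 0.077     ]
top [145.47615953 186.59695482] [[148.0, 188.0]]
((145.88499450683594, 186.61143493652344), (26.63477325439453, 26.98625373840332), 18.704347610473633) ((145.9951171875, 186.9700469970703), (10.079643249511719, 11.995111465454102), 68.74714660644531) [0.55976445 0.24906672 0.077     ]
(array([-0.2405, -1.5099, -0.2255]), None)
```

The wrist, scene and top cameras agree on the bore at (0.5597, 0.250), with the flange at about 0.076, so it is home. Next is the rod.

Request:
{"name": "apply_moves", "arguments": {"rows": [[-0.03, -0.19, -0.1, 0, 0, 0], [-0.06, -0.38, -0.2, 0, 0, 0], [-0.09, -0.57, -0.225, 0, 0, 0], [-0.12, -0.76, -0.225, 0, 0, 0], [-0.15, -0.95, -0.225, 0, 0, 0]], "claw": 0.6}}

```text
clock: 12.25
tcp_pos: [0.5831, 0.0087, 0.2802]
orientation: [0.605, 3.082, 0.001]
contact_force: [0.6, 0.5, -1.3]
grip_width: 0.0514
gripper_force: 0.0
```

Request:
{"name": "apply_moves", "arguments": {"rows": [[-0.03, -0.19, 0, 0, 0, 0], [-0.06, -0.38, 0, 0, 0, 0], [-0.09, -0.56, 0, 0, 0, 0], [-0.09, -0.56, 0, 0, 0, 0], [-0.09, -0.56, 0, 0, 0, 0]]}}

```text
clock: 12.88
tcp_pos: [0.5517, -0.1272, 0.2799]
orientation: [0.605, 3.083, 0.001]
contact_force: [0.1, 0.0, -1.0]
grip_width: 0.0511
gripper_force: 0.0
```

```bash
python3 v.py r1 rod plug_gauge stand
```

```text
rod [232.4 104.4] 0.62
  rect [215.  88.  33.  36.] 0.58
plug_gauge [168.7 165.2] 0.57
  rect [138. 148.  49.  42.] 0.94
stand [218.8 129.4] 0.91
  rect [120.  51. 168. 163.] 0.62
[ 0.55169077 -0.12699214  0.27969971]
```

Request:
{"name": "apply_moves", "arguments": {"rows": [[0, -0.15, 0, 0, 0, 0], [0, -0.25, 0, 0, 0, 0], [0, -0.25, 0, 0, 0, 0], [0, -0.25, 0, 0, 0, 0]]}}

```text
clock: 13.72
tcp_pos: [0.5284, -0.1845, 0.2798]
orientation: [0.604, 3.083, 0.001]
contact_force: [0.5, 0.7, 0.5]
grip_width: 0.0514
gripper_force: 0.0
```

```bash
python3 v.py r2 rod plug_gauge stand; python3 - <<'E'
from h import *
import pickle
a=pickle.load(open("r1.pkl","rb"));b=pickle.load(open("r2.pkl","rb"))
for t in a[1]:
    if t in b[1]: print(t,tri([ray(a[0],a[1][t]),ray(b[0],b[1][t])]))
im=np.hstack([a[0]["pixels"][:300,100:500],b[0]["pixels"][:300,100:500]])[:,:,::-1]; cv2.imwrite("pics/r12.png",im)
E
```

```text
rod [294.9 105. ] 0.96
  rect [280.  88.  38.  36.] 0.9
plug_gauge [228.9 166.5] 0.79
  rect [203. 147.  50.  45.] 0.88
  rect [180.  52. 171. 161.] 0.62
[ 0.52808429 -0.18511635  0.27975388]
rod (array([ 0.47539593, -0.1258241 ,  0.12782959]), [np.float64(0.00031114840338693683), np.float64(0.0003111484033868521)])
plug_gauge (array([ 0.50621389, -0.21018625,  0.13417255]), [np.float64(0.0007248114051634922), np.float64(0.000724811405163412)])
```

View pics/r12.png

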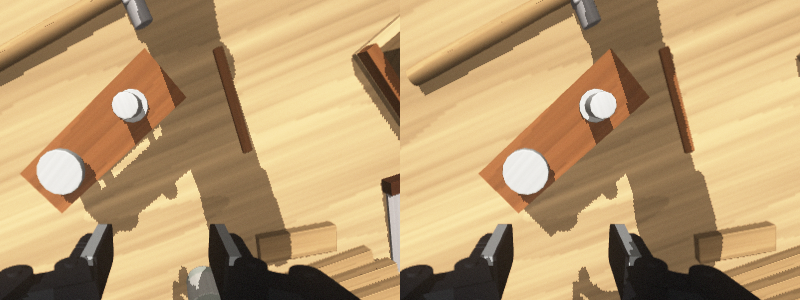

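The rod (small handle above its shoulder) sits at (127,105) in the left crop and (600,105) in the right crop. The plug gauge's wide disc is at (60,172) and (526,172). I'll check the handle top and then go to the grasp.

```bash
python3 - <<'E'
from h import *
import pickle
c=[]
for n,q in(("r1",(227,104)),("r2",(302,104))):
    f,_=pickle.load(open(n+".pkl","rb")); g=cv2.cvtColor(np.array(f["pixels"]),cv2.COLOR_RGB2GRAY)
    p=g[q[1]-25:q[1]+25,q[0]-30:q[0]+30]
    x=cv2.HoughCircles(cv2.resize(p,None,fx=4,fy=4,interpolation=cv2.INTER_CUBIC),cv2.HOUGH_GRADIENT,1,400,param1=80,param2=15,minRadius=36,maxRadius=60)
    x=x[0,0]/4; x=[x[0]+q[0]-30-.4,x[1]+q[1]-25-.4,x[2]]; print(n,x); c.append(ray(f,x[:2])); print(proj(f,[.4754,-.1258,.188]))
print(tri(c)); print(moves([.4757,-.1258,.215],[-.6045,-3.083,0]))
E
```

```text
r1 [np.float32(224.725), np.float32(104.975), np.float32(13.2)]
[225.17910125 103.92879409]
r2 [np.float32(302.225), np.float32(103.975), np.float32(13.725)]
[303.79683084 103.85676325]
(array([ 0.47548278, -0.12667534,  0.18477329]), [np.float64(0.0003565270769471694), np.float64(0.0003565270769471838)])
(array([0.2836, 0.1406, 0.259 ]), array([ 0.0001, -0.0001,  0.0002]))
```

Request:
{"name": "apply_moves", "arguments": {"rows": [[0.14, 0.07, 0, 0, 0, 0], [0.2836, 0.14, 0.05, 0, 0, 0], [0.2836, 0.14, 0.15, 0, 0, 0], [0.2836, 0.14, 0.259, 0, 0, 0], [0.2836, 0.14, 0.259, 0, 0, 0]]}}

```text
clock: 14.7
tcp_pos: [0.4741, -0.126, 0.2137]
orientation: [-0.604, -3.079, 0.001]
contact_force: [0.8, -0.9, 0.6]
grip_width: 0.0508
gripper_force: 0.0
```

Request:
{"name": "apply_moves", "arguments": {"rows": [[0, 0, 0.06, 0, 0, 0], [0, 0, 0.12, 0, 0, 0], [0, 0, 0.18, 0, 0, 0], [0, 0, 0.24, 0, 0, 0], [0, 0, 0.26, 0, 0, 0]]}}

```text
clock: 15.32
tcp_pos: [0.4748, -0.1264, 0.1488]
orientation: [-0.605, -3.081, 0.0]
contact_force: [1.1, -0.0, -0.4]
grip_width: 0.0513
gripper_force: 0.0
```

Request:
{"name": "apply_moves", "arguments": {"rows": [[0, 0, 0, 0, 0, 0], [0, 0, 0, 0, 0, 0]]}}

```text
clock: 15.58
tcp_pos: [0.4759, -0.1265, 0.1504]
orientation: [0.605, 3.082, 0.0]
contact_force: [0.0, 0.7, 0.5]
grip_width: 0.0512
gripper_force: 0.0
```

```bash
python3 - <<'E'
from h import *
o=r.get_obs(); print(o["tcp_pos"],o["contact_force"],moves([.4757,-.1262,.150],[-.6045,-3.083,0]))
f=r.grab_frame("wrist"); save(f,"g.png")
E
```

```text
[ 0.47585625 -0.12652841  0.15043768] [0.04311946 0.74462726 0.51142266] (array([0.0011, 0.001 , 0.0018]), array([ 0.0002,  0.0005, -0.0004]))
```

View pics/g.png

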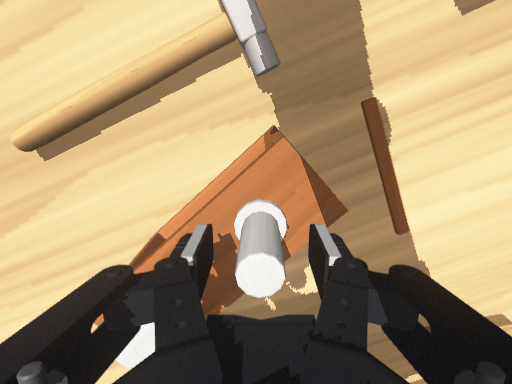

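The handle at (260,250) is centred between the pads at (200,245) and (322,245). Now closing.

Request:
{"name": "apply_moves", "arguments": {"rows": [[0, 0, 0, 0, 0, 0], [0, 0, 0, 0, 0, 0], [0, 0, 0, 0, 0, 0], [0, 0, 0, 0, 0, 0], [0, 0, 0, 0, 0, 0]], "claw": 0, "newtons": 60}}

```text
clock: 16.25
tcp_pos: [0.4757, -0.1265, 0.1505]
orientation: [0.605, 3.082, 0.0]
contact_force: [-2.3, -0.2, 6.4]
grip_width: 0.0207
gripper_force: 58.5
```

Request:
{"name": "apply_moves", "arguments": {"rows": [[0, 0, 0, 0, 0, 0], [0, 0, 0, 0, 0, 0], [0, 0, 0, 0, 0, 0]]}}

```text
clock: 16.62
tcp_pos: [0.4757, -0.1265, 0.1505]
orientation: [0.605, 3.082, 0.0]
contact_force: [-2.2, 0.7, 5.5]
grip_width: 0.0206
gripper_force: 58.5
```

Request:
{"name": "apply_moves", "arguments": {"rows": [[0, 0, -0.04, 0, 0, 0], [0, 0, -0.12, 0, 0, 0], [0, 0, -0.22, 0, 0, 0], [0, 0, -0.32, 0, 0, 0], [0, 0, -0.42, 0, 0, 0]]}}

```text
clock: 17.25
tcp_pos: [0.4751, -0.1264, 0.2561]
orientation: [-0.605, -3.082, 0.0]
contact_force: [0.5, 0.6, -1.2]
grip_width: 0.0207
gripper_force: 58.6
```

Request:
{"name": "apply_moves", "arguments": {"rows": [[0, 0, -0.08, 0, 0, 0], [0, 0, -0.16, 0, 0, 0], [0, 0, -0.18, 0, 0, 0], [0, 0, -0.18, 0, 0, 0]]}}

```text
clock: 17.75
tcp_pos: [0.4752, -0.1264, 0.2998]
orientation: [-0.605, -3.083, -0.0]
contact_force: [0.5, -0.8, -1.2]
grip_width: 0.0208
gripper_force: 58.6
```

```bash
python3 - <<'E'
from h import *
o=r.get_obs(); print(o["tcp_pos"],o["contact_force"],o["grip_width"],moves([.5597,.250,.302],[-.6045,-3.083,0]))
E
```

```text
[ 0.47522693 -0.12637974  0.29984946] [ 0.51691925 -0.8450693  -1.23945932] 0.020778770144805003 (array([ 0.2565,  1.5215, -0.0085]), array([ 0.    , -0.0002, -0.0004]))
```

Request:
{"name": "apply_moves", "arguments": {"rows": [[0.03, 0.15, 0, 0, 0, 0], [0.06, 0.35, 0, 0, 0, 0], [0.09, 0.55, 0, 0, 0, 0], [0.12, 0.75, 0, 0, 0, 0], [0.16, 0.95, 0, 0, 0, 0]]}}

```text
clock: 18.38
tcp_pos: [0.528, 0.1099, 0.2988]
orientation: [-0.606, -3.081, 0.002]
contact_force: [1.4, 0.1, -1.0]
grip_width: 0.0208
gripper_force: 58.7
```

Request:
{"name": "apply_moves", "arguments": {"rows": [[0.03, 0.18, 0, 0, 0, 0], [0.06, 0.36, 0, 0, 0, 0], [0.09, 0.52, 0, 0, 0, 0], [0.095, 0.57, 0, 0, 0, 0], [0.095, 0.57, 0, 0, 0, 0]]}}

```text
clock: 19.0
tcp_pos: [0.5597, 0.2495, 0.2988]
orientation: [-0.604, -3.082, 0.003]
contact_force: [1.0, -0.8, -1.0]
grip_width: 0.0204
gripper_force: 58.8
```

```bash
cat > tip.py <<'E'
from h import *
import sys
o=r.get_obs(); p=np.array(o["tcp_pos"]); print(p.round(4),np.round(o["orientation"],4),np.round(o["contact_force"],1))
F={n:r.grab_frame(n) for n in("scene","top","wrist")}
for t,dz in(("rod",-.0205),("rod_band",-.0855),("rod_tip",-.1305),("bore_top",0)):
    rs=[]
    for n,f in F.items():
        l=r.landmark_of(f,t)
        if l and l[0]["conf"]>.3:
            print(t,n,np.round(l[0]["point"],1),round(l[0]["conf"],2),"pred",proj(f,p+[0,0,dz] if dz else [.5597,.25,.077]).round(1))
            rs.append(ray(f,l[0]["point"]))
    if len(rs)>1: print("   ",tri(rs))
f=F["scene"]; q=proj(f,p+[0,0,-.1]).astype(int); c=np.array(f["pixels"])[max(0,q[1]-70):q[1]+80,max(0,q[0]-60):q[0]+60,::-1]
w=F["wrist"]["pixels"][:,:,::-1]
im=np.zeros((600,800,3),np.uint8); c=cv2.resize(c,None,fx=4,fy=4); c=c[:600,:480]; im[:c.shape[0],:c.shape[1]]=c; w=cv2.resize(w[100:384,176:336],(320,568)); im[:568,480:]=w
cv2.imwrite("pics/"+sys.argv[1],im); print("crop origin",q-[60,70],"x4"); print(moves([.5597,.250,p[2]],[-.6045,-3.083,0]))
E
python3 tip.py t1.png
```

```text
[0.5597 0.2495 0.2988] [-6.0370e-01 -3.0816e+00  2.6000e-03] [ 1.  -0.8 -1. ]
rod scene [354.1 181.5] 0.73 pred [355.5 181.8]
rod wrist [258.3 222.3] 0.89 pred [262.9 220.8]
    (array([0.55979526, 0.24659929, 0.27759068]), [np.float64(0.00025010156015743484), np.float64(0.00025010156015738106)])
rod_band scene [348.  205.3] 0.55 pred [349.6 206.1]
rod_band top [244.1 109. ] 0.63 pred [130.5 181.3]
rod_band wrist [263.2 196.9] 0.78 pred [262.5 191.1]
    (array([0.61278093, 0.17661539, 0.24175138]), [np.float64(0.08370976033623741), np.float64(0.1715806218694241), np.float64(0.09054878237718023)])
rod_tip scene [346.2 220.6] 0.71 pred [345.9 221.2]
rod_tip wrist [261.  177.8] 0.93 pred [262.3 178.3]
    (array([0.5585944 , 0.24892533, 0.16897068]), [np.float64(0.0004031851284327063), np.float64(0.00040318512843256414)])
bore_top scene [335.7 248.8] 0.63 pred [339.6 248.2]
bore_top top [148.3 186.6] 0.59 pred [145.5 186.6]
bore_top wrist [259.8 158.7] 0.79 pred [262.4 161.3]
    (array([0.55907354, 0.24494972, 0.06747655]), [np.float64(0.003195289236551691), np.float64(0.0015636192440462067), np.float64(0.0033712164182631943)])
crop origin [288 141] x4
(array([0.0024, 0.0012, 0.0051]), array([ 0.    , -0.0001, -0.0003]))
```

View pics/t1.png

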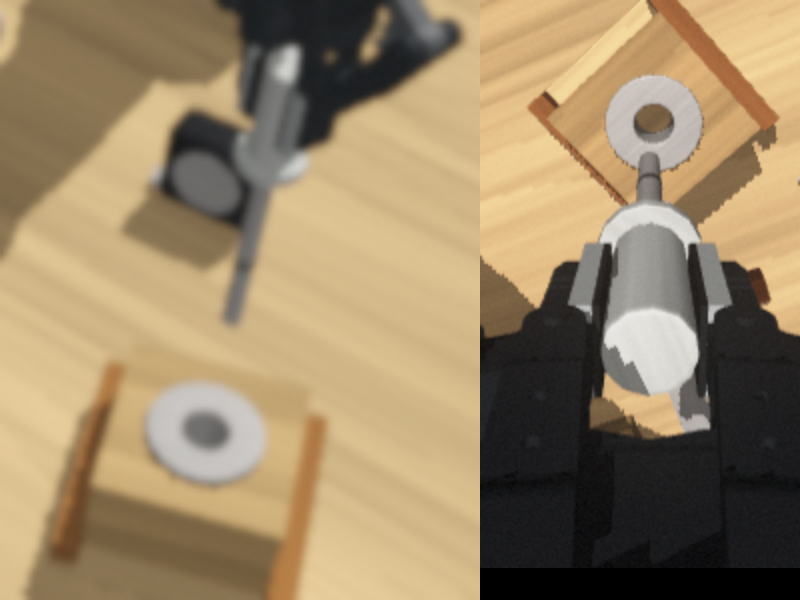

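The rod hangs upright above the sleeve: in the left scene crop the tip is at (232,320) over the bore at (205,430). In the right wrist crop the tip at (649,160) lines up with the bore at (653,120). I'll lower it to just above the flange and measure again.

Request:
{"name": "apply_moves", "arguments": {"rows": [[0.0024, 0.001, 0.07, 0, 0, 0], [0.0024, 0.001, 0.15, 0, 0, 0], [0.0024, 0.001, 0.22, 0, 0, 0], [0.0024, 0.001, 0.28, 0, 0, 0], [0.0024, 0.001, 0.29, 0, 0, 0]]}}

```text
clock: 20.38
tcp_pos: [0.559, 0.2496, 0.226]
orientation: [-0.605, -3.081, 0.002]
contact_force: [0.0, 1.3, -1.3]
grip_width: 0.021
gripper_force: 58.8
```

Request:
{"name": "apply_moves", "arguments": {"rows": [[0, 0, 0, 0, 0, 0], [0, 0, 0, 0, 0, 0]]}}

```text
clock: 20.62
tcp_pos: [0.5602, 0.2502, 0.2284]
orientation: [0.605, 3.082, 0.002]
contact_force: [-0.2, 0.8, -1.8]
grip_width: 0.0208
gripper_force: 58.8
```

```bash
python3 tip.py t2.png; python3 - <<'E'
from ell import *
f=r.grab_frame("wrist"); p=r.get_obs()["tcp_pos"]; g=cv2.cvtColor(np.array(f["pixels"]),cv2.COLOR_RGB2GRAY).astype(float)
print("flange",flange(f,proj(f,[.5597,.25,.077]),50))
for dz in(-.07,-.08,-.095,-.105,-.115,-.125):
    q=proj(f,p+[0,0,dz]); row=int(round(q[1])); c=int(q[0]); print(dz,q.round(1),g[row,c-11:c+13].astype(int),c-11)
E
```

```text
[0.5602 0.2502 0.2284] [6.0520e-01 3.0816e+00 1.6000e-03] [-0.2  0.8 -1.8]
rod scene [346.8 209.5] 0.77 pred [349.3 208.4]
rod wrist [261.6 221.8] 0.58 pred [260.2 223.2]
    (array([0.56182265, 0.24858046, 0.20325988]), [np.float64(0.002028308339898452), np.float64(0.0020283083398984526)])
rod_band scene [345.3 228.7] 0.6 pred [344.2 229.5]
rod_band wrist [261.9 196. ] 0.77 pred [260.3 192.7]
    (array([0.56148998, 0.25176675, 0.14860528]), [np.float64(0.0007689378335863305), np.float64(0.0007689378335863011)])
rod_tip scene [342.3 237.5] 0.93 pred [341.  242.7]
rod_tip top [147.2 187.4] 0.44 pred [143.4 185.7]
rod_tip wrist [262.3 181.1] 0.69 pred [260.3 179.6]
    (array([0.55677116, 0.24681301, 0.10710229]), [np.float64(0.0029922787159884293), np.float64(0.007173073054562913), np.float64(0.006379686113672686)])
bore_top scene [335.2 249.5] 0.78 pred [339.6 248.2]
bore_top top [148.3 186.5] 0.69 pred [145.5 186.6]
bore_top wrist [260.3 171.6] 0.79 pred [260.  174.4]
    (array([0.56051309, 0.24601957, 0.06599757]), [np.float64(0.004453679172796386), np.float64(0.00037557319316198
[... 389 characters left out ...]
134 118 119 125 130 131 126 121 118 109 101  85  72
  96  97  96  93  98 168] 249
-0.08 [260.2 194.6] [187 187 190 189 187 136 113 119 125 129 127 127 125 117 111 102  85  75
  95  94  99  94  97 177] 249
-0.095 [260.3 189.5] [196 192 192 188 186 150  68 103 126 129 127 127 124 117 111  95  69  63
  95  94  98  99 183 183] 249
-0.105 [260.3 186.5] [187 186 189 190 196 188 112 118 121 119 103 104 100  93 102  96  83  82
  94 102 176 185 183 183] 249
-0.115 [260.3 183.6] [183 184 178 150 131 116  93 114 124 130 130 133 126 117 109  96  79 137
 140 117 166 194 191 185] 249
-0.125 [260.3 181. ] [162 123  84  92  95 105  93 116 124 130 129 135 126 119 113  95  89 121
 120 120 116 112 140 184] 249
```

View pics/t2.png

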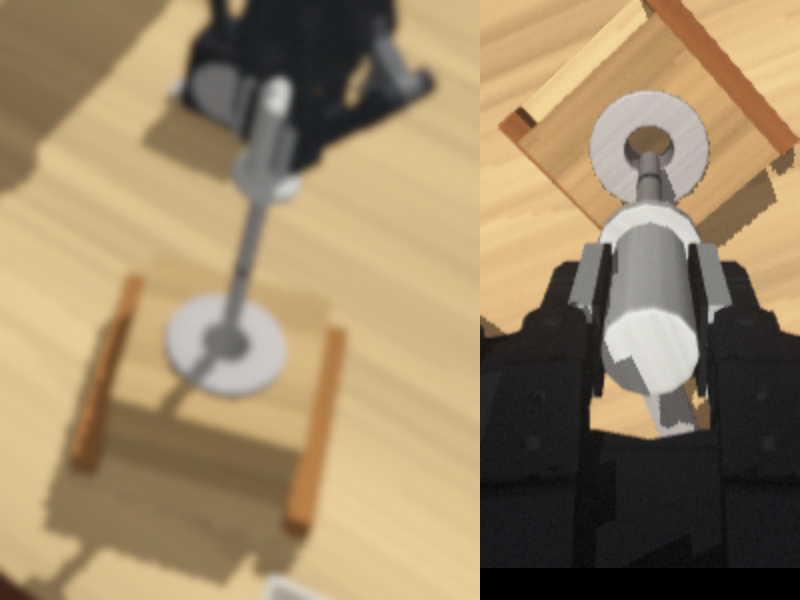

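In the scene crop the tip at (232,325) is over the bore at (226,340). In the wrist crop the rod at (649,165) is in line with the bore at (649,140). A sub-pixel check of the rod axis in the scene view comes next.

```bash
cat > ax.py <<'E'
from h import *
f=r.grab_frame("scene"); p=np.array(r.get_obs()["tcp_pos"]); im=np.array(f["pixels"]).astype(float)
s=im[:,:,0]-im[:,:,2]   # wood: red-blue high; steel ~0
for dz in np.arange(-.04,-.128,-.01):
    q=proj(f,p+[0,0,dz]); row=int(round(q[1])); c=int(round(q[0]))
    X=np.arange(c-8,c+9); v=s[row,c-8:c+9]; bg=np.median(np.r_[v[:4],v[-4:]]); w=np.clip(bg-v-10,0,None)
    a,b=proj(f,p+[0,0,dz-.005]),proj(f,p+[0,0,dz+.005]); px=np.interp(row,[b[1],a[1]],[b[0],a[0]])
    print(round(dz,3),row,"pred",px.round(2),"meas",((X*w).sum()/w.sum()).round(2),"area",(w.sum()/w.max()).round(1))
E
python3 ax.py
```

```text
-0.04 215 pred 347.65 meas 347.04 area 3.9
-0.05 218 pred 346.92 meas 346.25 area 3.8
-0.06 222 pred 345.95 meas 345.24 area 3.8
-0.07 225 pred 345.22 meas 344.55 area 3.9
-0.08 228 pred 344.49 meas 343.83 area 3.8
-0.09 231 pred 343.76 meas 343.03 area 3.3
-0.1 234 pred 343.03 meas 342.36 area 3.8
-0.11 237 pred 342.3 meas 339.11 area 6.6
-0.12 240 pred 341.57 meas nan area nanax.py:8: RuntimeWarning: invalid value encountered in scalar divide
  print(round(dz,3),row,"pred",px.round(2),"meas",((X*w).sum()/w.sum()).round(2),"area",(w.sum()/w.max()).round(1))
```

The rod and flange show the same scene bias (−0.65 px), so the rod is upright and within about 0.3 mm of the bore axis. Lowering it now.

Request:
{"name": "apply_moves", "arguments": {"rows": [[0, 0, 0.03, 0, 0, 0], [0, 0, 0.06, 0, 0, 0], [0, 0, 0.09, 0, 0, 0], [0, 0, 0.12, 0, 0, 0], [0, 0, 0.12, 0, 0, 0]]}}

```text
clock: 22.1
tcp_pos: [0.5592, 0.2497, 0.1966]
orientation: [-0.605, -3.082, 0.002]
contact_force: [0.3, 0.6, -0.6]
grip_width: 0.0208
gripper_force: 58.8
```

Request:
{"name": "apply_moves", "arguments": {"rows": [[0, 0, 0.03, 0, 0, 0], [0, 0, 0.06, 0, 0, 0], [0, 0, 0.09, 0, 0, 0], [0, 0, 0.11, 0, 0, 0], [0, 0, 0.11, 0, 0, 0]]}}

```text
clock: 22.72
tcp_pos: [0.5594, 0.2498, 0.1695]
orientation: [-0.605, -3.082, 0.001]
contact_force: [-0.5, 0.4, -0.5]
grip_width: 0.0206
gripper_force: 58.8
```

```bash
cat > band.py <<'E'
from h import *
p=np.array(r.get_obs()["tcp_pos"]); print(p,r.get_obs()["contact_force"],moves([.5597,.250,.1625],[-.6045,-3.083,0]))
for n in("scene","wrist"):
    f=r.grab_frame(n); g=cv2.cvtColor(np.array(f["pixels"]),cv2.COLOR_RGB2GRAY)
    print(n,"band pred",proj(f,p+[0,0,-.0855]).round(1),"bore",proj(f,[.5597,.25,.077]).round(1),[(np.round(x["point"],1),round(x["conf"],2)) for x in r.landmark_of(f,"rod_band")[:1]])
    for dz in np.arange(-.07,-.1,-.0025):
        q=proj(f,p+[0,0,dz]); print(round(dz,4),q.round(1),cv2.getRectSubPix(g,(3,1),(q[0]-(.65 if n=="scene" else 0),q[1])).ravel())
    q=proj(f,p+[0,0,-.08]); c=np.array(f["pixels"])[:,:,::-1][int(q[1])-40:int(q[1])+40,int(q[0])-50:int(q[0])+50]; cv2.imwrite(f"pics/b_{n}.png",c)
cv2.imwrite("pics/b.png",np.hstack([cv2.resize(cv2.imread(f"pics/b_{n}.png"),(400,320),interpolation=cv2.INTER_CUBIC) for n in("scene","wrist")]))
E
python3 band.py
```

```text
[0.55940478 0.24979007 0.16949397] [-0.47751968  0.35850522 -0.4900229 ] (array([-0.0008,  0.0012,  0.028 ]), array([-0.0005, -0.0005, -0.0004]))
scene band pred [340.1 246.2] bore [339.6 248.2] [(array([338.4, 246.1]), 0.61)]
-0.07 [341.1 241.9] [118 112 125]
-0.0725 [340.9 242.6] [116 112 123]
-0.075 [340.8 243.3] [112 111 120]
-0.0775 [340.6 244. ] [108 110 116]
-0.08 [340.4 244.7] [105 108 112]
-0.0825 [340.3 245.4] [ 99 105 109]
-0.085 [340.1 246.1] [ 94 100 105]
-0.0875 [339.9 246.7] [88 93 97]
-0.09 [339.8 247.4] [89 91 93]
-0.0925 [339.6 248.1] [93 93 93]
-0.095 [339.4 248.8] [100  99  99]
-0.0975 [339.3 249.5] [104 105 105]
wrist band pred [259.8 192.1] bore [260.2 190. ] [(array([262.3, 194.3]), 0.88)]
-0.07 [259.8 197.7] [126 124 123]
-0.0725 [259.8 196.8] [127 123 124]
-0.075 [259.8 195.8] [127 125 123]
-0.0775 [259.8 194.9] [128 127 122]
-0.08 [259.8 194. ] [132 129 124]
-0.0825 [259.8 193.1] [127 126 124]
-0.085 [259.8 192.3] [129 127 124]
-0.0875 [259.9 191.4] [128 127 124]
-0.09 [259.9 190.6] [128 127 124]
-0.0925 [259.9 189.8] [129 127 123]
-0.095 [259.9 189. ] [126 124 122]
-0.0975 [259.9 188.2] [ 94 101 100]
```

View pics/b.png

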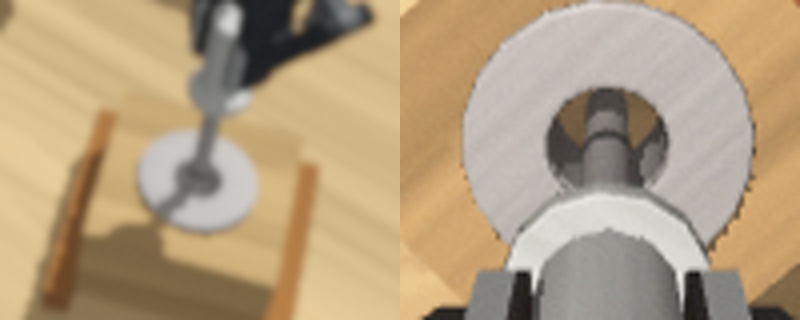

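The scene crop (left) shows the rod entering the bore at (205,180). The wrist crop (right) shows the rod at x≈606 centred in the bore at x≈607, with the dark band near (605,137). I'll check the band height precisely, accounting for its visible front surface.

```bash
python3 - <<'E'
from h import *
t=cv2.cvtColor(cv2.imread("pics/t2.png"),cv2.COLOR_BGR2GRAY).astype(float)
p=np.array([.5602,.2502,.2284])
F={n:r.grab_frame(n) for n in("scene","wrist")}; f=F["scene"]
d=np.array(f["eye"])-p; d[2]=0; d/=np.linalg.norm(d)
print("scene t2, front surface")
for dz in np.arange(-.07,-.1,-.002):
    q=proj(f,p+.005*d+[0,0,dz])+[-.66,.43]; u=((q-[283,163])+.5)*4-.5
    print(round(dz,4),u.round(0),cv2.getRectSubPix(t.astype(np.float32),(5,3),tuple(u)).mean().round(1))
print("wrist now, near surface")
f=F["wrist"]; p=np.array(r.get_obs()["tcp_pos"]); d=np.array(f["eye"])-p; d[2]=0; d/=np.linalg.norm(d)
g=cv2.cvtColor(np.array(f["pixels"]),cv2.COLOR_RGB2GRAY).astype(np.float32)
for dz in np.arange(-.065,-.1,-.002):
    q=proj(f,p+.005*d+[0,0,dz]); print(round(dz,4),q.round(1),cv2.getRectSubPix(g,(5,1),tuple(q)).mean().round(0))
# shoulder far edge and bore edges in this column
print([(i,int(x)) for i,x in zip(range(160,215),g[160:215,258:263].mean(1))])
tx=rotm(r.get_obs()["orientation"])[:,0]
print("bore far/near edge pred",proj(f,np.array([.5597,.25,.077])+tx*.013),"shoulder far top",proj(f,p+[0,0,-.0145]+tx*.016), "tip near",proj(f,p+[0,0,-.1305]+tx*.005))
E
```

```text
scene t2, front surface
-0.07 [246. 257.] 111.2
-0.072 [246. 260.] 110.9
-0.074 [245. 262.] 109.8
-0.076 [245. 265.] 106.7
-0.078 [244. 267.] 100.8
-0.08 [243. 270.] 94.4
-0.082 [243. 272.] 91.2
-0.084 [242. 275.] 93.2
-0.086 [242. 277.] 99.5
-0.088 [241. 280.] 105.1
-0.09 [240. 282.] 109.4
-0.092 [240. 284.] 111.7
-0.094 [239. 287.] 112.6
-0.096 [239. 289.] 112.6
-0.098 [238. 292.] 112.9
wrist now, near surface
-0.065 [260.2 194. ] 122.0
-0.067 [260.2 193.3] 124.0
-0.069 [260.2 192.5] 124.0
-0.071 [260.2 191.8] 125.0
-0.073 [260.2 191.1] 124.0
-0.075 [260.2 190.4] 124.0
-0.077 [260.2 189.7] 124.0
-0.079 [260.2 189. ] 123.0
-0.081 [260.2 188.3] 100.0
-0.083 [260.2 187.6] 81.0
-0.085 [260.2 187. ] 65.0
-0.087 [260.2 186.3] 87.0
-0.089 [260.2 185.7] 106.0
-0.091 [260.2 185.1] 119.0
-0.093 [260.2 184.5] 124.0
-0.095 [260.2 183.9] 126.0
-0.097 [260.2 183.3] 125.0
-0.099 [260.2 182.7] 125.0
[(160, 191), (161, 191), (162, 189), (163, 191), (164, 191), (165, 192), (166, 192), (167, 191), (168, 192), (169, 189), (170, 187), (171, 187), (172, 187), (173, 187), (174, 182), (175, 151), (176, 70), (177, 70), (178, 70), (179, 69), (180, 70), (181, 86), (182, 126), (183, 125), (184, 126), (185, 122), (186, 100), (187, 64), (188, 90), (189, 124), (190, 124), (191, 124), (192, 125), (193, 124), (194, 122), (195, 124), (196, 123), (197, 122), (198, 122), (199, 130), (200, 149), (201, 161), (202, 194), (203, 221), (204, 216), (205, 217), (206, 218), (207, 218), (208, 219), (209, 217), (210, 212), (211, 184), (212, 153), (213, 150), (214, 150)]
bore far/near edge pred [260.10000433 175.0849692 ] shoulder far top [259.98248074 201.31409375] tip near [260.24657393 174.55666762]
```

Request:
{"name": "apply_moves", "arguments": {"rows": [[0, 0.001, 0.01, 0, 0, 0], [0, 0.001, 0.02, 0, 0, 0], [0, 0.001, 0.029, 0, 0, 0], [0, 0.001, 0.029, 0, 0, 0], [0, 0.001, 0.029, 0, 0, 0]]}}

```text
clock: 23.65
tcp_pos: [0.5598, 0.2502, 0.1628]
orientation: [-0.605, -3.083, -0.0]
contact_force: [0.5, 0.1, -0.6]
grip_width: 0.0207
gripper_force: 58.8
```

```bash
cat > fin.py <<'E'
from ell import *
P=[]
for i in range(8):
    f=r.grab_frame("wrist"); o=r.get_obs(); P.append(o["tcp_pos"])
P=np.array(P); print(P.mean(0),P.std(0),o["contact_force"],o["orientation"]); p=P.mean(0)
d=np.array(f["eye"])-p; d[2]=0; d/=np.linalg.norm(d)
g=cv2.cvtColor(np.array(f["pixels"]),cv2.COLOR_RGB2GRAY).astype(np.float32)
print([(round(dz+p[2],4),cv2.getRectSubPix(g,(5,1),tuple(proj(f,p+.005*d+[0,0,dz]))).mean().round(0)) for dz in np.arange(-.079,-.092,-.001)])
q=proj(f,[.5597,.25,.077]); row=int(proj(f,p+.005*d+[0,0,-.085])[1])-1; print(row,g[row,240:282].astype(int))
print("pred bore/rod col",q,proj(f,p+[0,0,-.085]),moves([.5597,.25,.1619]))
E
python3 fin.py
```

```text
[0.55982148 0.25017588 0.16287047] [2.00873864e-05 1.28083101e-05 1.83406344e-05] [ 0.533059    0.10198048 -1.12421126] [6.05321088e-01 3.08268550e+00 1.14511593e-04]
[(np.float64(0.0839), np.float32(122.0)), (np.float64(0.0829), np.float32(113.0)), (np.float64(0.0819), np.float32(103.0)), (np.float64(0.0809), np.float32(92.0)), (np.float64(0.0799), np.float32(83.0)), (np.float64(0.0789), np.float32(75.0)), (np.float64(0.0779), np.float32(67.0)), (np.float64(0.0769), np.float32(73.0)), (np.float64(0.0759), np.float32(84.0)), (np.float64(0.0749), np.float32(95.0)), (np.float64(0.0739), np.float32(103.0)), (np.float64(0.0729), np.float32(110.0)), (np.float64(0.0719), np.float32(117.0))]
186 [195 190 188 188 187 174  88  64  76  94  94  97  93  90  93  78 115 118
 114 104  88  99  94  98  92  82  99 106 106 105 102 105 104  67  64 170
 185 187 181 182 178 186]
pred bore/rod col [260.0098665  192.52346536] [260.25850285 192.87623897] (array([ 0.0001, -0.0008,  0.0038]), None)
```

Request:
{"name": "apply_moves", "arguments": {"rows": [[0, -0.0005, 0.0034, 0, 0, 0], [0, -0.0005, 0.0034, 0, 0, 0], [0, -0.0005, 0.0034, 0, 0, 0], [0, -0.0005, 0.0034, 0, 0, 0], [0, -0.0005, 0.0034, 0, 0, 0]]}}

```text
clock: 24.68
tcp_pos: [0.5597, 0.25, 0.1619]
orientation: [-0.605, -3.083, -0.0]
contact_force: [0.5, 0.7, -1.1]
grip_width: 0.0207
gripper_force: 58.8
```

```bash
python3 fin.py | head -2; python3 -c "
from h import *
o=r.get_obs(); print(o['tcp_pos'],o['qvel'],o['contact_force']); print(r.hand_in())"
```

```text
[0.55973114 0.2500448  0.16195515] [1.8003130e-05 1.3193138e-05 1.1285541e-05] [-0.15411687 -0.45472506 -1.43164854] [6.05512586e-01 3.08267094e+00 1.30688653e-04]
[(np.float64(0.083), np.float32(122.0)), (np.float64(0.082), np.float32(113.0)), (np.float64(0.081), np.float32(102.0)), (np.float64(0.08), np.float32(91.0)), (np.float64(0.079), np.float32(82.0)), (np.float64(0.078), np.float32(74.0)), (np.float64(0.077), np.float32(66.0)), (np.float64(0.076), np.float32(73.0)), (np.float64(0.075), np.float32(84.0)), (np.float64(0.074), np.float32(94.0)), (np.float64(0.073), np.float32(102.0)), (np.float64(0.072), np.float32(109.0)), (np.float64(0.071), np.float32(116.0))]
[0.55975704 0.25003926 0.16195831] [-2.69165236e-04 -5.66757601e-04 -6.74897377e-05  1.31212535e-03
  7.02388675e-05  1.35980946e-03 -7.62897397e-04] [-0.15411687 -0.45472506 -1.43164854]
the job is handed in; nothing more can be done
None
```

The job is handed in at about 25 s: the sleeve is pressed home, and the gripper is still holding the rod upright, centred in the bore to within about 0.5 mm, with its band measured level with the flange top; no contact showed during lowering and nothing else was moved.

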